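# Key the castle tower and tighten its lock ring

## Robot

A 6-joint arm with a two-finger parallel gripper is mounted at the origin on the work surface. World frame = base frame: x ahead of the robot, y to its left, z up, the work surface at z = 0. Lengths are in mm, angles in rad, forces in N, time in s.
With the tool pointing down it reaches from about 350 to 875 mm from the base axis. Payload 4.2 kg.
Tool frame: the origin (TCP) lies between the finger pads; the fingertips stand 11 mm ahead of it and the grasp point (between the pads) lies 8 mm behind it; z points along the fingers, y is the direction in which the jaws open and shut (so a half turn about z gives the same grasp; the last joint's range is limited). The gripper opens to 85 mm and grips with 20 to 120 N. Pads are 22 mm wide; open, the fingers measure 114 mm over their backs; the gripper's body (76 mm by 85 mm) begins 54 mm behind the grasp point. The pads swing forward as they close: fully open they stand 13 mm farther back than shut.
Start: joints at [1.567, 0.385, 0.008, 0, -1.194, -0.259], TCP at [162.334, 603.529, 242.312] pointing down, gripper open.
Joint ranges: [-3.14, 3.14], [-1.21, 2.06], [-1.07, 1.41], [-3.16, 2.05], [-2.99, -0.16], [-3.1, 3.1]. Speed limits (rad/s): [2.79, 2.79, 3.14, 3.14, 3.14, 3.14].

## Interface

Orientations are given as a unit quaternion [x, y, z, w].
In Python, from bench import * gives the robot as it stands.
- The arm moves only by the tool servo_tool, never from a script. Its argument "rows" is a list of rows, each a list of 7 numbers: the opening, from 0 (shut) to 1 (fully open), then the shift along the tool's x, y, z in cm, then the turn, a rotation vector about the tool's x, y, z in degrees. A call has 1 to 12 rows; each row shifts and turns the commanded pose from where the row before left it, along the tool's axes as they then stand; what a row does not reach is not made up. A row lasts 1/10 s, in which the tool goes at most 50 mm and 8.59 degrees, less where a joint would pass 70% of its speed; a pose out of reach is approached as far as the arm can. A call is refused whole if a number of a shift passes 5 or a number of a turn 8.59, either way. A call with a gripper value outside its range is refused whole. The fingers move at their own pace and stop on an object; the grip force is fixed at half the most. Time passes only in rows, so rows that do not move let the fingers close. It gives the time, the measured TCP pose, the force and the opening at its end, in the units of the state.
- read_state(): the state, without advancing time (a new reading comes with each control period).
- get_image(name): name is "scene" or "top" or "wrist"; returns a dict with "image" (384x512x3 uint8, red, green, blue), "mtx" (3x3 intrinsics, pixels), "k1" (the pictures are not rectified: a ray, as slopes to the right and down, at radius r is drawn at 1 + k1 r^2 times it, then the intrinsics apply), "extrinsics" (4x4, takes a point from camera to world coordinates). Camera axes: x right, y up, looking along -z (the intrinsics and any distortion apply to the point x, -y, -z); pixel columns grow to the right and rows downward; lengths in mm; the calibration is good to about 2 mm. A picture is of the moment at which its call begins. There is no depth.
- job_done(): hands the job in, once; it reports no verdict.
The state is a dict: "clock": time; "joints": joint angles; "joint_vel": joint speeds; "joint_efforts": joint torques, N m; "position": TCP position; "ee_rot": TCP orientation; "contact_force": force on the tool from outside, world axes, zero at the start; "wrist_torque": the same for the moment, N m; "gripper_width": finger opening in mm.
Only numpy, scipy, OpenCV 4.12 (cv2) and the standard library are available. Lean on these libraries where they do the work, as an engineer would, in place of code of your own. Each camera call takes 0.05 s, during which the arm holds its last target. There are 200 camera calls.

## Task

Lock the puzzle chest: take the gold key from its green stand and guide it gently, fully home, down through the hole in the tower's red drawbridge into the lid, so that it keeps the purple tower from turning. With the tower held still by the key, turn the yellow knurled ring clockwise (seen from above) until you feel it come up against its rubber washer, then nip it up some five to ten degrees more, not further, without straining the key. Leave the key in, let go, and do not disturb the other toys.

Things in the scene. Friction and masses are not known exactly. Their poses are not given: they have to be found in the camera images.
- keyhole (a point): centre of the mouth of the square keyhole in the top face of the chest lid: 15 mm square, 36 mm deep. Axes of the chest, z up; the tower axis stands 85 mm away along +y. The wooden chest is 200 (x) by 260 (y) mm, 105 mm high, fixed to the table, lid shut.
- turret: purple tower (the barrel) and its red drawbridge tongue, one piece, turning about its vertical axis on the lid; without the key the ring drags it round. In place, its y is parallel to the keyhole's y. Origin on the axis at the underside, 1 mm above the lid, z up. Tower 42 mm across, top 71 mm above the lid. Tongue 36 mm wide, 10 mm thick, along -y out to 105 mm from the axis.
- bridge_hole (a point): centre of the upper mouth of the 15 mm square through hole in the drawbridge, 85 mm from the tower axis, 11 mm above the lid's top. It starts within about 2 mm of exactly above the keyhole; the tower turns under about 0.08 N m, so the key's tapered tip brings the holes into line.
- ring_grip (a point): centre of the yellow knurled ring, on the tower axis, 44 mm above the lid, in the tower's frame (it does not turn with the ring). Ring 52 mm across (54 over the ridges), 26 mm high; its underside, with a black washer, is 16 to 20 mm above the drawbridge; the tower stands 27 mm above this point. Grip it across from above. The key, 85 mm out from the axis, bears the turning load.
- key: gold key, upright, about 60 g, 87 mm tall, origin at the centre of the tip, z up. Round shank 12 mm thick, 38 mm long, the last 6 mm tapering to 7 mm; above it a collar 24 mm across and 6 mm thick, whose underside rests on the drawbridge's top when the key is home (tip then 27 mm below the lid's top); then neck and bow. It starts in the stand.
- key_bow (a point): centre of the key's bow, 70 mm above the tip: a flat disc 34 mm across in the key's own x-z plane and 12 mm thick along the key's y. Grip it across the 12 mm.
- stand: green block 56 mm square and 50 mm high on a 70 mm base, fixed to the table, origin at the centre of its underside; the key hangs by its collar in its 15 mm square hole.
- crown: painted yellow toy crown, 72 mm across, 50 mm high, loose bystander; origin at the centre of its underside.
- horse: brown horse cutout on a wooden foot 50 x 110 mm, 115 mm high, loose bystander; origin at the centre of the foot's underside.
- arch: blue arch block 40 x 80 x 67 mm, loose bystander; origin at the centre of its underside.
- squeeze (a joint): how far the ring has squeezed its washer round, rad, clockwise from above; 0 while the ring is loose. The loose ring turns against about 0.3 N m and must go 40 to 65 degrees, an unknown amount, to meet the washer; then both turn on together against 0.7 N m plus 3 N m per rad (the moment felt eases while turning pauses) and stay where left. 0.09 to 0.17 (5 to 10 degrees) is snug.
There are look-alikes about, which are no part of the job. Leave any blue or pink look-alike of the key alone.

How it is judged:
By the outcome, as a careful person would: the job done as asked, in the order asked, and still so for the second after the job is handed in, with the robot touching nothing.
It also fails if it takes over 67 s, if anything falls off the work surface, if the arm or the gripper's body presses on something with over 40 N, if the wrist force passes 120 N, or if a joint passes its speed limit or range.

## Working session

There is one attempt and no reset: what is moved stays moved. The work goes in short steps, Python scripts to look and compute and a tool call to move; the robot and the scene stay as the last step left them, time stands still between calls to the robot, and variables do not carry over. Pictures are saved under pics/ and viewed, about 8 in all and at most 12, crops included, and the job is handed in when it is done.

Besides the shell and the picture viewer there is one more tool, called in YAML: its name, and indented under it one key for each argument. servo_tool: Moves the arm, as the interface text tells. Its arguments: {"type":"object","properties":{"rows":{"type":"array","items":{"type":"array","items":{"type":"number"}}}},"required":["rows"]}

```bash
ls; mkdir -p pics; cat > h.py <<'E'
from bench import *
import numpy as np, cv2
from scipy.spatial.transform import Rotation as R
def snap(name,f,crop=None,s=1):
    d=get_image(name); im=d["image"]; np.savez('pics/'+f+'.npz',mtx=d["mtx"],k1=d["k1"],E=d["extrinsics"])
    cv2.imwrite('pics/'+f+'_raw.png',im[:,:,::-1])
    if crop: im=im[crop[1]:crop[3],crop[0]:crop[2]]
    im=cv2.resize(im,None,fx=s,fy=s,interpolation=cv2.INTER_CUBIC)
    cv2.imwrite('pics/'+f+'.png',im[:,:,::-1]); return d
def load(f): return np.load('pics/'+f+'.npz')
def ray(d,u,v):
    K=np.array(d["mtx"]);E=np.array(d["E"]);k=float(d["k1"])
    p=cv2.undistortPoints(np.array([[[u,v]]],float),K,np.array([k,0,0,0.]))[0,0]
    return E[:3,3],E[:3,:3]@np.array([p[0],-p[1],-1.])
def onz(d,u,v,z):
    o,r=ray(d,u,v); return o+r*(z-o[2])/r[2]
def proj(d,P):
    K=np.array(d["mtx"]);E=np.array(d["E"]);k=float(d["k1"])
    c=E[:3,:3].T@(np.array(P,float)-E[:3,3]); x=np.array([c[0]/-c[2],-c[1]/-c[2]])
    x=x*(1+k*(x@x)); return K[:2,:2]@x+K[:2,2]
def totool(target,yaw_dir=None):
    s=read_state(); r=R.from_quat(s["ee_rot"]); 
    return r.inv().apply(np.array(target)-np.array(s["position"]))/10
E
python3 - <<'E'
from h import *
snap("top","top0",s=1.5); snap("scene","sc0",s=1.5)
s=read_state();print(s); print(R.from_quat(s["ee_rot"]).as_matrix().round(3))
E
```

```text
pics
{'clock': 0.1, 'joints': array([ 1.56663131e+00,  3.85428876e-01,  6.78188643e-03, -4.56024968e-04,
       -1.19404744e+00, -2.58599824e-01]), 'joint_vel': array([-1.99595318e-03, -1.85879632e-03,  3.80951317e-03,  2.53764126e-03,
        9.34818888e-04,  3.30891893e-05]), 'joint_efforts': array([-4.11833407e-04, -3.93316305e+01,  1.88930136e+01,  4.19791639e+00,
       -2.55044659e-03,  5.14011703e-06]), 'position': array([162.19155671, 603.05853188, 241.36610792]), 'ee_rot': array([ 9.91370250e-01, -1.31088071e-01, -8.98180579e-05,  9.68271928e-04]), 'contact_force': array([-0.20833045, -0.68042975, -0.25531505]), 'wrist_torque': array([ 0.03372084, -0.06671321, -0.03204116]), 'gripper_width': 85.5946918988261}
[[ 0.966 -0.26  -0.   ]
 [-0.26  -0.966 -0.002]
 [ 0.     0.002 -1.   ]]
```

View pics/top0.png

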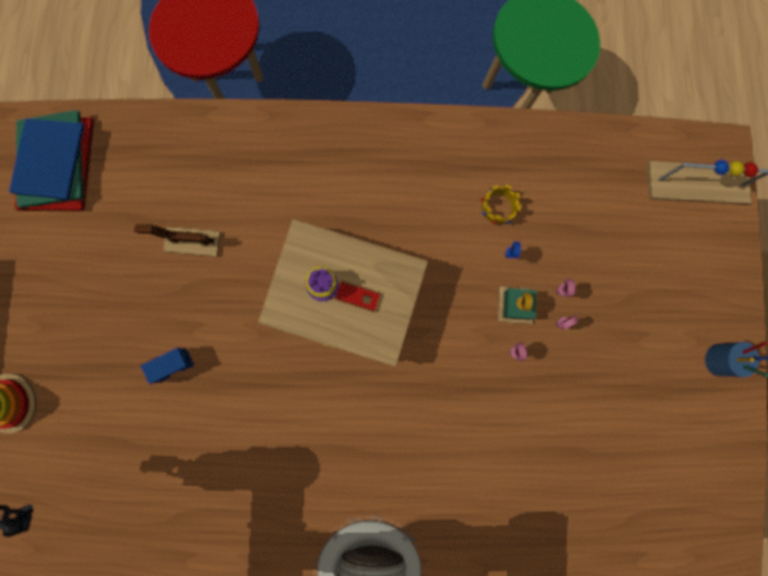

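View pics/sc0.png

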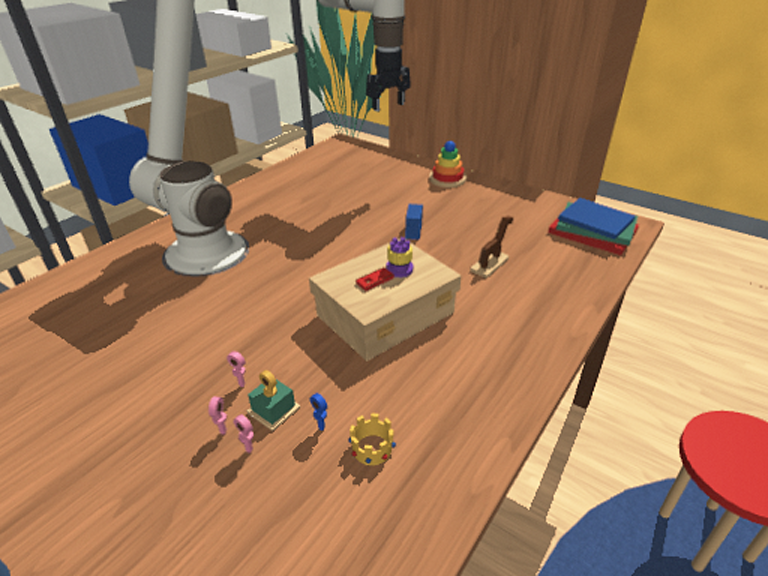

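```bash
python3 - <<'E'
from h import *
d=load("top0")
print(d["E"].round(3),d["mtx"],d["k1"])
f=lambda u,v,z:print((u,v),onz(d,u/1.5,v/1.5,z).round(1))
for c in [(293,221),(427,262),(397,364),(259,322)]: f(*c,105)
print("tower top");f(321,281,176);print("hole");f(367,298,116)
print("key bow");f(525,301,107);print("stand");
for c in [(506,290),(536,290),(536,319),(506,319)]: f(*c,50)
print("crown",);f(502,204,25)
im=cv2.imread('pics/top0_raw.png');a=cv2.resize(im[140:250,160:290],None,fx=5,fy=5,interpolation=cv2.INTER_CUBIC)
cv2.imwrite('pics/topc.png',a)
E
```

```text
[[ 2.000000e-02  9.920000e-01 -1.240000e-01  4.140290e+02]
 [-9.990000e-01  2.400000e-02  2.700000e-02  3.396900e+01]
 [ 2.900000e-02  1.230000e-01  9.920000e-01  1.221257e+03]
 [ 0.000000e+00  0.000000e+00  0.000000e+00  1.000000e+00]] [[411.05323205   0.         249.42783565]
 [  0.         411.05323205 187.82200593]
 [  0.           0.           1.        ]] -0.1483205322290879
(293, 221) [662.7 156.2 105. ]
(427, 262) [592.1 -92.5 105. ]
(397, 364) [404.8 -40.2 105. ]
(259, 322) [474.7 211.1 105. ]
tower top
(321, 281) [543.4  96.6 176. ]
hole
(367, 298) [522.   16.5 116. ]
key bow
(525, 301) [ 523.8 -275.1  107. ]
stand
(506, 290) [ 550.  -253.3   50. ]
(536, 290) [ 551.4 -313.1   50. ]
(536, 319) [ 494.8 -312.5   50. ]
(506, 319) [ 493.8 -253.1   50. ]
crown
(502, 204) [ 727.3 -253.    25. ]
```

servo_tool:
  rows:
    - [1,3.95,2.82,-0.35,0,0,0]
    - [1,3.95,2.82,-0.35,0,0,0]
    - [1,3.95,2.82,-0.35,0,0,0]
    - [1,3.95,2.82,-0.35,0,0,0]
    - [1,3.95,2.82,-0.35,0,0,0]
    - [1,3.95,2.82,-0.35,0,0,0]
    - [1,3.95,2.82,-0.35,0,0,0]
    - [1,3.95,2.82,-0.35,0,0,0]
    - [1,3.95,2.82,-0.35,0,0,0]
    - [1,3.95,2.82,-0.35,0,0,0]
    - [1,3.95,2.82,-0.35,0,0,0]
    - [1,3.95,2.82,-0.35,0,0,0]

```text
clock: 1.3
position: [532.9, 151.8, 284.2]
ee_rot: [0.991, -0.131, -0.0, 0.0]
contact_force: [-0.1, 1.3, -0.0]
gripper_width: 85.3
```

servo_tool:
  rows:
    - [1,1.08,4.68,0,0,0,0]
    - [1,1.08,4.68,0,0,0,0]
    - [1,1.08,4.68,0,0,0,0]
    - [1,1.08,4.68,0.8,0,0,0]
    - [1,1.08,4.68,0.8,0,0,0]
    - [1,1.08,4.68,0.8,0,0,0]
    - [1,1.08,4.68,0.8,0,0,0]
    - [1,1.08,4.68,0.8,0,0,0]
    - [1,1.08,4.68,0.8,0,0,0]
    - [1,0,0,0,0,0,0]

```text
clock: 2.3
position: [514.8, -282.7, 233.8]
ee_rot: [0.991, -0.134, -0.002, -0.0]
contact_force: [0.5, 0.2, -0.9]
gripper_width: 85.3
```

servo_tool:
  rows:
    - [1,0,0,0,0,0,8]
    - [1,0,0,0,0,0,8]
    - [1,0,0,0,0,0,8]
    - [1,0,0,0,0,0,8]
    - [1,0,0,0,0,0,8]
    - [1,0,0,0,0,0,8]
    - [1,0,0,0,0,0,8]
    - [1,0,0,0,0,0,8]
    - [1,0,0,0,0,0,8]
    - [1,0,0,0,0,0,0]

```text
clock: 3.3
position: [516.5, -277.7, 236.1]
ee_rot: [0.725, -0.688, -0.0, 0.0]
contact_force: [-1.0, -0.3, -0.0]
gripper_width: 85.4
```

```bash
python3 - <<'E'
from h import *
snap("wrist","w1",s=1.5)
s=read_state();print(s["clock"],s["joints"].round(3),s["position"],R.from_quat(s["ee_rot"]).as_matrix().round(3))
print(load("w1")["E"].round(2))
E
```

```text
3.35 [-0.218  0.324 -0.099 -0.    -1.148  0.272] [ 516.52684615 -277.82527598  236.12372981] [[ 0.055 -0.999 -0.   ]
 [-0.999 -0.055  0.   ]
 [-0.     0.    -1.   ]]
[[-1.0000e+00  5.0000e-02  2.0000e-02  5.2079e+02]
 [-5.0000e-02 -9.4000e-01 -3.2000e-01 -3.6052e+02]
 [-0.0000e+00 -3.2000e-01  9.5000e-01  3.6719e+02]
 [ 0.0000e+00  0.0000e+00  0.0000e+00  1.0000e+00]]
```

View pics/w1.png

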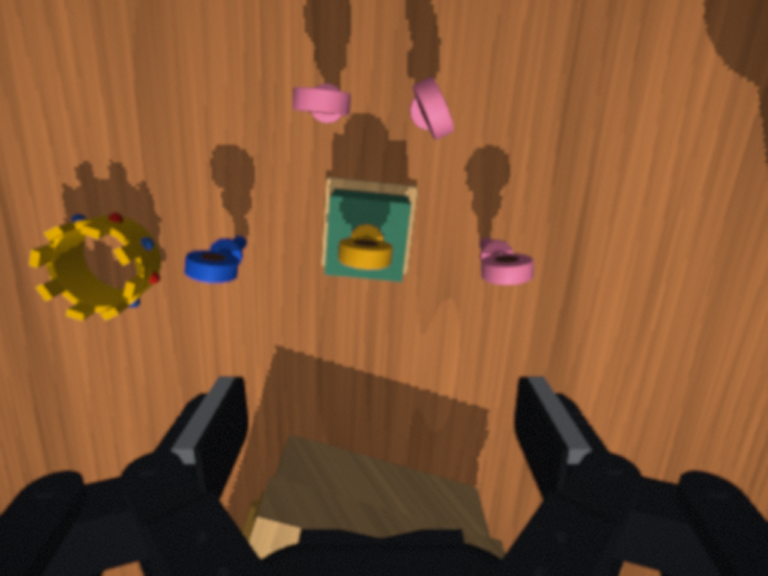

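```bash
python3 - <<'E'
from h import *
im=cv2.imread('pics/w1_raw.png');a=cv2.resize(im[110:195,205:290],None,fx=7,fy=7,interpolation=cv2.INTER_CUBIC)
cv2.imwrite('pics/w1c.png',a)
E
```

```text
(no output)
```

View pics/w1c.png

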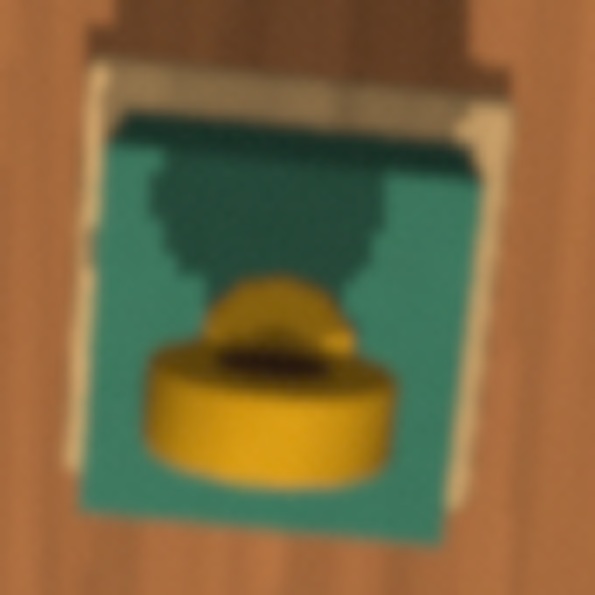

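```bash
python3 - <<'E'
from h import *
d=load("w1")
g=lambda x,y,z: onz(d,205+(x+.5)/7-.5,110+(y+.5)/7-.5,z)
c=[g(*p,50) for p in [(107,143),(480,183),(442,543),(80,512)]]
print(np.round(c,1),np.mean(c,0))
l=g(147,403,83);r=g(393,425,83);print(l,r,(l+r)/2,np.degrees(np.arctan2(*(l-r)[1::-1])))
print(g(276,438,99))
for p in [(322,100),(432,108),(508,258),(212,258)]:print(p,onz(d,p[0]/1.5,p[1]/1.5,70))
E
```

```text
[[ 552.5 -312.9   50. ]
 [ 498.5 -310.    50. ]
 [ 500.3 -254.8   50. ]
 [ 555.7 -256.9   50. ]] [ 526.74863192 -283.66738066   50.        ]
[ 543.27495222 -283.53492843   83.        ] [ 510.15161179 -282.19824913   83.        ] [ 526.71328201 -282.86658878   83.        ] -2.3108946188208024
[ 525.51556581 -284.12444529   99.        ]
(322, 100) [ 555.99842242 -371.32662632   70.        ]
(432, 108) [ 490.77997317 -370.29849301   70.        ]
(508, 258) [ 432.79493007 -280.84641987   70.        ]
(212, 258) [ 627.09135285 -270.73803203   70.        ]
```

servo_tool:
  rows:
    - [0.5,0,0,0,0,0,-8.4]
    - [0.5,0,0,0,0,0,-8.4]
    - [0.5,0,0,0,0,0,-8.4]
    - [0.5,0,0,0,0,0,-8.4]
    - [0.5,0,0,0,0,0,-8.4]
    - [0.5,0,0,0,0,0,-8.4]
    - [0.5,0,0,0,0,0,-8.4]
    - [0.5,0,0,0,0,0,-8.4]
    - [0.5,0,0,0,0,0,-8.4]
    - [0.5,0,0,0,0,0,-8.4]
    - [0.5,1,0.6,3,0,0,0]
    - [0.5,0,0,0,0,0,0]

```text
clock: 4.55
position: [524.8, -284.0, 202.5]
ee_rot: [1.0, -0.026, -0.003, -0.002]
contact_force: [-1.2, 0.5, -1.6]
gripper_width: 42.9
```

```bash
python3 - <<'E'
from h import *
s=read_state();m=R.from_quat(s["ee_rot"]).as_matrix();print(s["clock"],s["joints"].round(3),s["position"],m.round(3),s["gripper_width"])
print(totool([526.5,-283.3,75]))
E
```

```text
4.55 [-0.226  0.371 -0.117 -0.002 -1.09   1.746] [ 524.75275156 -284.00531334  202.45193241] [[ 0.999 -0.052 -0.007]
 [-0.052 -0.999  0.003]
 [-0.007 -0.003 -1.   ]] 42.92371291638595
[ 0.25943679 -0.04315834 12.74387241]
```

servo_tool:
  rows:
    - [0.5,0.1,0,2,0,0,0]
    - [0.5,0,0,3,0,0,0]
    - [0.5,0,0,3,0,0,0]
    - [0.5,0,0,2.5,0,0,0]
    - [0.5,0,0,1.6,0,0,0]
    - [0.5,0,0,0.6,0,0,0]
    - [0.5,0,0,0,0,0,0]
    - [0.5,0,0,0,0,0,0]

```text
clock: 5.35
position: [528.0, -285.2, 80.6]
ee_rot: [1.0, -0.026, 0.001, 0.0]
contact_force: [0.3, -0.3, 0.4]
gripper_width: 42.5
```

```bash
python3 - <<'E'
from h import *
snap("wrist","w2",s=1.5)
s=read_state();m=R.from_quat(s["ee_rot"]).as_matrix();print(s["clock"],s["position"],m.round(3),s["gripper_width"],s["contact_force"])
E
```

```text
5.4 [ 528.14506769 -285.16508039   80.76135651] [[ 0.999 -0.053  0.002]
 [-0.053 -0.999 -0.001]
 [ 0.002  0.001 -1.   ]] 42.95370247556214 [-0.777118   -0.04394855 -0.10836146]
```

View pics/w2.png

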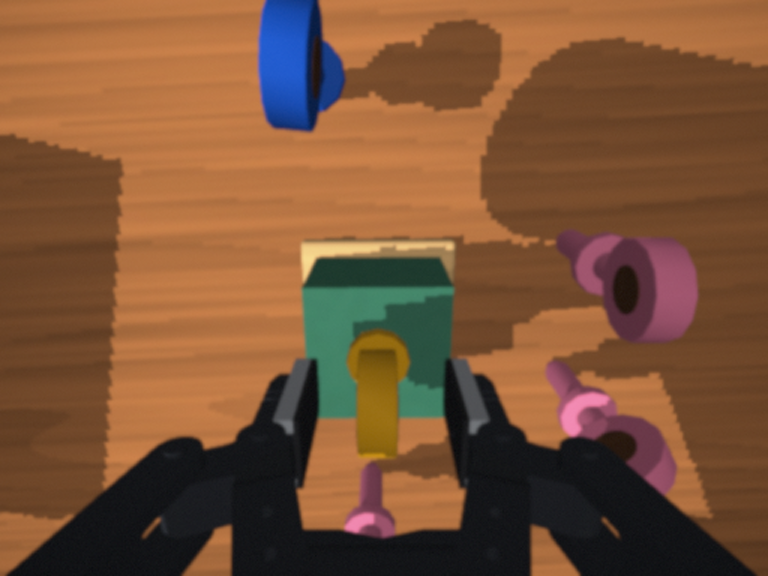

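servo_tool:
  rows:
    - [0.5,-0.1,-0.12,0.5,0,0,0]
    - [0.3,0,0,0,0,0,0]
    - [0.1,0,0,0,0,0,0]
    - [0,0,0,0,0,0,0]
    - [0,0,0,0,0,0,0]
    - [0,0,0,0,0,0,0]
    - [0,0,0,0,0,0,0]

```text
clock: 6.1
position: [526.5, -283.8, 74.6]
ee_rot: [1.0, -0.027, 0.0, 0.0]
contact_force: [-0.0, 1.0, 2.9]
gripper_width: 11.4
```

```bash
python3 - <<'E'
from h import *
s=read_state();m=R.from_quat(s["ee_rot"]).as_matrix();print(s["clock"],s["position"],m.round(3),s["gripper_width"],s["contact_force"],s["wrist_torque"])
E
```

```text
6.1 [ 526.50203624 -283.77093373   74.64453438] [[ 0.999 -0.053  0.   ]
 [-0.053 -0.999 -0.   ]
 [ 0.     0.    -1.   ]] 11.433695806375386 [-0.00515486  1.03010819  2.94645442] [ 0.14751508  0.04151978 -0.00517948]
```

servo_tool:
  rows:
    - [0,0,0,-1,0,0,0]
    - [0,0,0,-3,0,0,0]
    - [0,0,0,-4,0,0,0]
    - [0,0,0,-4,0,0,0]
    - [0,0,0,-3,0,0,0]
    - [0,0,0,-1,0,0,0]

```text
clock: 6.7
position: [527.7, -284.3, 239.0]
ee_rot: [1.0, -0.026, 0.004, 0.001]
contact_force: [0.4, 0.9, -0.1]
gripper_width: 11.2
```

servo_tool:
  rows:
    - [0,-0.5,-1.8,0,0,0,0]
    - [0,-1,-3.7,0,0,0,0]
    - [0,-1,-3.7,0,0,0,0]
    - [0,-1,-3.7,0,0,0,0]
    - [0,-1,-3.7,0,0,0,0]
    - [0,-1,-3.7,0,0,0,0]
    - [0,-1,-3.7,0,0,0,0]
    - [0,-1,-3.7,0,0,0,0]
    - [0,-0.5,-1.9,0,0,0,0]
    - [0,0,0,0,0,0,0]
    - [0,0,0,0,0,0,0]

```text
clock: 7.8
position: [461.8, 16.2, 233.9]
ee_rot: [1.0, -0.026, -0.001, 0.0]
contact_force: [0.7, 0.1, -0.7]
gripper_width: 11.2
```

```bash
python3 - <<'E'
from h import *
snap("wrist","w3",s=1.5)
s=read_state();m=R.from_quat(s["ee_rot"]).as_matrix();print(s["clock"],s["joints"].round(2),s["position"],m.round(3),s["gripper_width"],s["contact_force"])
E
```

```text
7.85 [ 0.39  0.11 -0.39 -0.   -1.07  1.13] [461.94913103  15.75700057 233.86673593] [[ 0.999 -0.053 -0.001]
 [-0.053 -0.999 -0.   ]
 [-0.001  0.    -1.   ]] 11.520421287254898 [-0.13748667  0.14042453 -0.16000532]
```

View pics/w3.png

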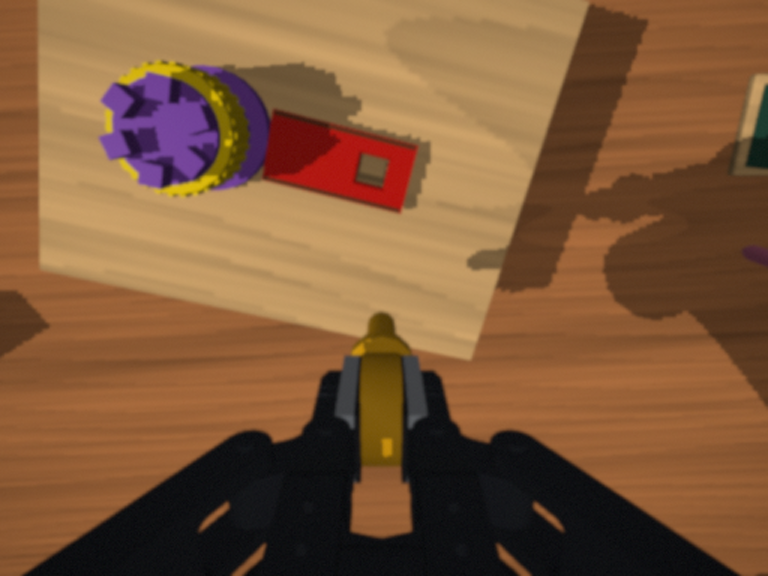

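```bash
python3 - <<'E'
from h import *
im=cv2.imread('pics/w3_raw.png')
a=cv2.resize(im[65:150,170:290],None,fx=6,fy=6,interpolation=cv2.INTER_CUBIC)
b=cv2.resize(im[200:245,230:280],None,fx=6,fy=6,interpolation=cv2.INTER_CUBIC)
a=a[:330];c=np.zeros((600,720,3),np.uint8);c[:330]=a;c[330:600,:300]=b
cv2.imwrite('pics/w3c.png',c)
E
```

```text
(no output)
```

View pics/w3c.png

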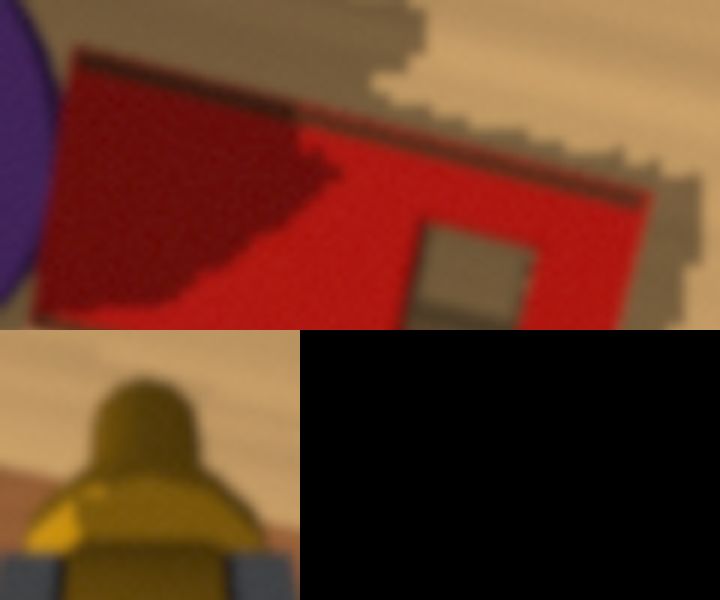

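```bash
python3 - <<'E'
from h import *
d=load("w3")
for z in (171,177,200,241): print(z,proj(d,[461.9,15.8,z]))
# far silhouette of tip: taper 3.5mm at tip, 6 at 6mm up
for z,r in((171.3,3.5),(177.3,6)):print(proj(d,[461.9+r,15.8,z]),proj(d,[461.9,15.8-6,z]),proj(d,[461.9,15.8+6,z]))
q=[(361.3,151),(389.5,158.7),(384.5,190),(355.5,184)]
c=np.array([onz(d,u/1.5-.17,v/1.5-.17,116) for u,v in q]);print(c.round(1),c.mean(0))
print([np.linalg.norm(c[i]-c[i-1]).round(1) for i in range(4)])
t=[onz(d,170+x/6-.4,65+y/6-.4,116) for x,y in((75,62),(650,200),(32,320))];print(np.round(t,1))
v=t[0]-t[1];print(np.degrees(np.arctan2(-v[0],v[1])))
# tower top: crenel outline estimated
for p in ((160,130),):print("tower",onz(d,p[0]/1.5,p[1]/1.5,176))
for p in ((38,269),(472,360),(588,5)):print("lid",onz(d,p[0]/1.5,p[1]/1.5,105))
E
```

```text
171 [255.24298716 212.63917172]
177 [255.29043446 216.26595202]
200 [255.49963853 232.25459795]
241 [256.02969638 272.74656564]
[254.9783893  208.00225662] [264.15956164 212.3816458 ] [246.33947722 213.2499812 ]
[254.82111949 207.97122456] [264.45480432 216.0081001 ] [246.13986189 216.89702537]
[[532.1  23.1 116. ]
 [527.5   8.9 116. ]
 [511.8  12.2 116. ]
 [515.7  27.2 116. ]] [521.78674251  17.86273774 116.        ]
[np.float64(16.9), np.float64(14.9), np.float64(16.1), np.float64(15.5)]
[[552.7  65.6 116. ]
 [532.5  -5.5 116. ]
 [521.7  75.2 116. ]]
-15.892119178526384
tower [546.82647913  96.7347795  176.        ]
lid [475.42190658 214.09582105 105.        ]
lid [403.02743711 -36.92810679 105.        ]
lid [593.49947896 -90.92174974 105.        ]
```

servo_tool:
  rows:
    - [0,1,-0.1,0,0,0,0]
    - [0,2,-0.15,0,0,0,0]
    - [0,2,-0.15,1,0,0,0]
    - [0,0.95,-0.1,2,0,0,0]
    - [0,0,0,1.2,0,0,0]
    - [0,0,0,0.3,0,0,0]
    - [0,0,0,0,0,0,0]
    - [0,0,0,0,0,0,0]

```text
clock: 8.65
position: [522.1, 17.8, 190.1]
ee_rot: [1.0, -0.027, 0.001, -0.0]
contact_force: [-0.8, 0.0, -1.2]
gripper_width: 11.3
```

```bash
python3 - <<'E'
from h import *
d=snap("wrist","w4")
s=read_state();m=R.from_quat(s["ee_rot"]).as_matrix();print(s["clock"],s["position"],m.round(3),s["contact_force"],s["wrist_torque"])
im=cv2.imread('pics/w4_raw.png')
cv2.imwrite('pics/w4c.png',cv2.resize(im[140:260,185:325],None,fx=5,fy=5,interpolation=cv2.INTER_CUBIC))
dd=load("w4");p=s["position"]
for x,y in((7.5,7.5),(7.5,-7.5),(-7.5,-7.5),(-7.5,7.5)):
  c,t=np.cos(-.277),np.sin(-.277); u=proj(dd,[521.5+c*x-t*y,17.9+t*x+c*y,116]); print(((u-[185,140])*5).round())
E
```

```text
8.7 [522.13543366  17.94966293 190.35023081] [[ 0.999 -0.053  0.002]
 [-0.053 -0.999  0.   ]
 [ 0.002 -0.    -1.   ]] [ 0.95601217  0.46377229 -0.21407975] [ 0.07016653 -0.02964941  0.0081502 ]
[307. 278.]
[412. 300.]
[387. 396.]
[285. 374.]
```

View pics/w4c.png

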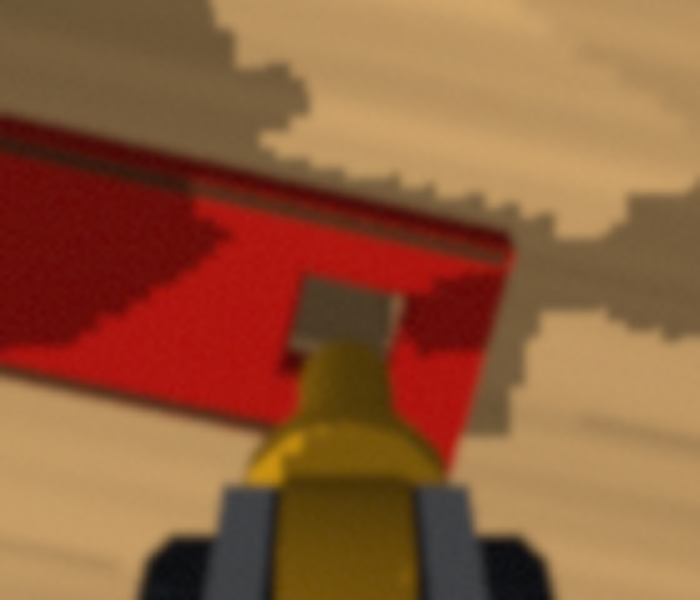

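servo_tool:
  rows:
    - [0,-0.07,0,0.4,0,0,0]
    - [0,0,0,0.5,0,0,0]
    - [0,0,0,0.4,0,0,0]
    - [0,0,0,0.3,0,0,0]
    - [0,0,0,0.3,0,0,0]
    - [0,0,0,0,0,0,0]

```text
clock: 9.3
position: [520.9, 17.9, 169.7]
ee_rot: [1.0, -0.027, -0.001, 0.0]
contact_force: [-0.1, 0.1, -0.3]
gripper_width: 11.2
```

servo_tool:
  rows:
    - [0,0,0,0.2,0,0,0]
    - [0,0,0,0.2,0,0,0]
    - [0,0,0,0,0,0,0]

```text
clock: 9.6
position: [521.0, 18.0, 166.0]
ee_rot: [1.0, -0.027, -0.0, 0.0]
contact_force: [-0.8, 0.2, -0.6]
gripper_width: 11.3
```

```bash
python3 - <<'E'
from h import *
s=read_state();m=R.from_quat(s["ee_rot"]).as_matrix();print(s["clock"],s["position"],m.round(3),s["contact_force"],s["wrist_torque"])
E
```

```text
9.6 [521.04612137  17.95546043 166.03691104] [[ 0.999 -0.053 -0.001]
 [-0.053 -0.999 -0.   ]
 [-0.     0.    -1.   ]] [-0.83881448  0.16733401 -0.56454754] [-0.00457592 -0.03559729 -0.00852225]
```

servo_tool:
  rows:
    - [0,0,0,0.2,0,0,0]
    - [0,0,0,0.2,0,0,0]
    - [0,0,0,0.2,0,0,0]
    - [0,0,0,0,0,0,0]

```text
clock: 10.0
position: [521.0, 17.9, 159.9]
ee_rot: [1.0, -0.027, -0.0, 0.0]
contact_force: [0.1, 0.9, -0.2]
gripper_width: 10.8
```

servo_tool:
  rows:
    - [0,0,0,0.2,0,0,0]
    - [0,0,0,0.2,0,0,0]
    - [0,0,0,0.2,0,0,0]
    - [0,0,0,0,0,0,0]

```text
clock: 10.4
position: [521.0, 17.9, 153.9]
ee_rot: [1.0, -0.027, -0.0, 0.0]
contact_force: [-0.5, -0.3, -0.1]
gripper_width: 11.3
```

servo_tool:
  rows:
    - [0,0,0,0.25,0,0,0]
    - [0,0,0,0.25,0,0,0]
    - [0,0,0,0.25,0,0,0]
    - [0,0,0,0.25,0,0,0]
    - [0,0,0,0,0,0,0]

```text
clock: 10.9
position: [520.9, 17.9, 143.8]
ee_rot: [1.0, -0.027, -0.0, 0.0]
contact_force: [-0.3, 0.3, -1.0]
gripper_width: 10.9
```

servo_tool:
  rows:
    - [0,0,0,0.1,0,0,0]
    - [0,0,0,0.1,0,0,0]
    - [0,0,0,0.1,0,0,0]
    - [0,0,0,0,0,0,0]

```text
clock: 11.3
position: [521.1, 18.0, 141.2]
ee_rot: [1.0, -0.027, -0.0, 0.0]
contact_force: [1.1, -0.4, 0.4]
gripper_width: 11.4
```

servo_tool:
  rows:
    - [0,0,0,0.07,0,0,0]
    - [0,0,0,0.03,0,0,0]
    - [0,0,0,0,0,0,0]

```text
clock: 11.6
position: [521.3, 18.0, 140.6]
ee_rot: [1.0, -0.027, 0.0, 0.0]
contact_force: [-0.8, -0.3, 1.7]
gripper_width: 11.4
```

```bash
python3 - <<'E'
from h import *
s=read_state();print(s["clock"],s["position"],s["contact_force"],s["wrist_torque"])
E
```

```text
11.6 [521.28276037  18.00300816 140.5767637 ] [-0.83904734 -0.3303582   1.68681404] [-0.03171106  0.20502791  0.06048376]
```

servo_tool:
  rows:
    - [0,0,0,0.05,0,0,0]
    - [0,0,0,0.03,0,0,0]
    - [0,0,0,0,0,0,0]

```text
clock: 11.9
position: [521.7, 17.9, 140.5]
ee_rot: [1.0, -0.026, 0.001, 0.0]
contact_force: [-1.2, -0.3, 6.0]
gripper_width: 11.2
```

servo_tool:
  rows:
    - [0.2,0,0,0,0,0,0]
    - [0.35,0,0,0,0,0,0]
    - [0.35,0,0,0,0,0,0]
    - [0.35,0,0,-1,0,0,0]
    - [0.35,0,0,-3,0,0,0]
    - [0.35,0,0,-4,0,0,0]
    - [0.35,0,0,-2,0,0,0]
    - [0.6,0,0,0,0,0,0]
    - [1,0,0,0,0,0,0]

```text
clock: 12.8
position: [521.0, 18.1, 240.0]
ee_rot: [1.0, -0.027, 0.0, -0.0]
contact_force: [-0.1, 0.0, -0.6]
gripper_width: 58.0
```

```bash
python3 - <<'E'
from h import *
d=snap("wrist","w5",crop=(0,0,512,270),s=1.5)
s=read_state();m=R.from_quat(s["ee_rot"]).as_matrix();print(s["clock"],s["joints"].round(3),s["position"],m.round(3),s["contact_force"],s["wrist_torque"])
E
```

```text
12.85 [ 3.460e-01  2.110e-01 -2.490e-01 -1.000e-03 -1.112e+00  1.172e+00] [520.60685265  17.93431739 239.05788675] [[ 0.999 -0.054 -0.001]
 [-0.054 -0.999  0.   ]
 [-0.001 -0.    -1.   ]] [-0.01165391  0.22450065 -0.05239218] [ 0.02636085 -0.02096283 -0.03471849]
```

View pics/w5.png

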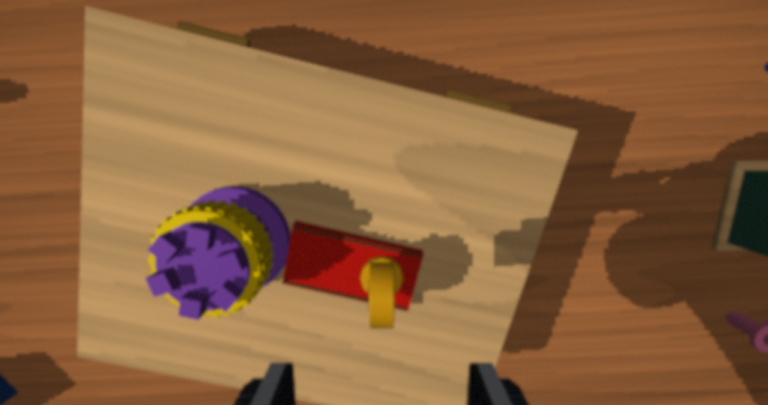

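```bash
python3 - <<'E'
from h import *
d=load("w5");im=cv2.imread('pics/w5_raw.png');u0,v0=80,110
a=cv2.resize(im[v0:230,u0:290],None,fx=3.8*1,fy=3.8,interpolation=cv2.INTER_CUBIC)
ax=np.array([544.5,99.9])
for z,r,c in((162,26,(255,255,255)),(176,21,(0,255,0)),(106,21,(255,255,0))):
  p=np.array([(proj(d,[ax[0]+r*np.cos(t),ax[1]+r*np.sin(t),z])+.5-[u0,v0])*3.8 for t in np.linspace(0,6.28,60)])
  cv2.polylines(a,[p.round().astype(np.int32)],True,c,1)
cv2.imwrite('pics/w5c.png',a);print(a.shape)
E
```

```text
(456, 798, 3)
```

View pics/w5c.png

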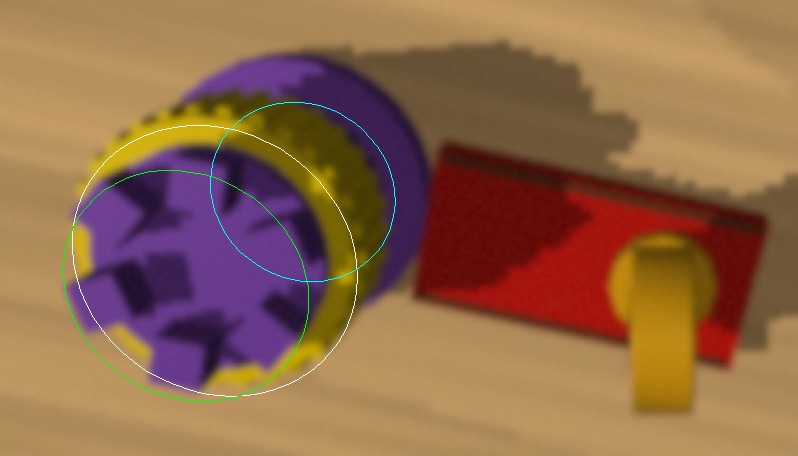

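```bash
python3 - <<'E'
from h import *
d=load("w5")
g=lambda x,y,z: onz(d,80+x/3.8-.5,110+y/3.8-.5,z)[:2]
c=[g(*p,116) for p in((768,218),(730,368),(415,297),(447,143))];print(np.round(c,1))
for i,j in((1,2),(0,3)):
  v=c[j]-c[i];print(np.degrees(np.arctan2(-v[0],v[1])))
e=(c[0]+c[1])/2
for yaw in(-15,-16,-17):
  y=np.array([-np.sin(np.radians(yaw)),np.cos(np.radians(yaw))]);print(yaw,e+20*y,e+105*y)
print("crenel",g(198,268,176),"collar",g(662,285,122))
# yellow/purple auto: fit crenel by min enclosing circle of purple pixels rectified at z=176
im=cv2.imread('pics/w5_raw.png');hsv=cv2.cvtColor(im,cv2.COLOR_BGR2HSV)
X=np.arange(500,600,.25);Y=np.arange(50,150,.25)
for z in(176,162):
  m=np.array([[proj(d,[x,y,z]) for y in Y] for x in X],np.float32)
  r=cv2.remap(im,m[...,0],m[...,1],cv2.INTER_CUBIC);cv2.imwrite(f'pics/rect{z}.png',r[::-1,::-1])
a=np.hstack([cv2.imread(f'pics/rect{z}.png') for z in(176,162)])
for o in(0,400):
  for k,(cx,cy) in enumerate([(544.5,99.9),(547,98)]):
    r=(21,26)[o>0]*4;cv2.circle(a,(o+int((150-cy)*4),int((600-cx)*4)),r,(255,255,255) if k else (0,255,0),1)
cv2.imwrite('pics/rect.png',a)
E
```

```text
[[535.7  -5.5]
 [500.4   4.2]
 [521.5  74.9]
 [556.3  63.7]]
-16.655706287621168
-16.529247220388534
-15 [523.24566869  18.66683   ] [545.24528753 100.77052524]
-16 [523.58203491  18.57354739] [547.01121015 100.28079155]
-17 [523.91672189  18.47440859] [548.76831679  99.76031285]
crenel [548.19995266  97.17997691] collar [523.35254273  18.70580664]
```

View pics/rect.png

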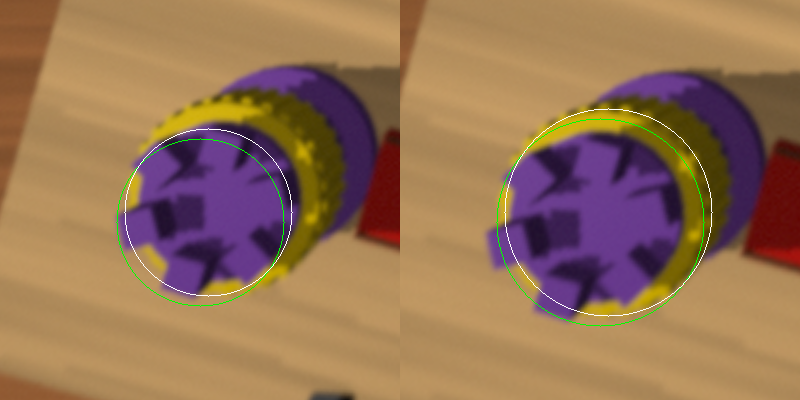

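servo_tool:
  rows:
    - [0.95,0.4,-1.5,0,0,0,0]
    - [0.95,0.8,-3.2,0,0,0,0]
    - [0.95,0.6,-2.5,0,0,0,0]
    - [0.95,0.26,-0.97,0,0,0,0]
    - [0.95,0,0,1.5,0,0,0]
    - [0.95,0,0,1.5,0,0,0]
    - [0.95,0,0,1,0,0,0]
    - [0.95,0,0,0,0,0,0]

```text
clock: 13.65
position: [545.0, 98.1, 197.4]
ee_rot: [1.0, -0.027, -0.002, 0.001]
contact_force: [0.5, -0.1, -0.6]
gripper_width: 81.2
```

```bash
python3 - <<'E'
from h import *
d=snap("wrist","w6",crop=(0,100,512,384),s=1.5)
s=read_state();m=R.from_quat(s["ee_rot"]).as_matrix();print(s["clock"],s["joints"].round(3),s["position"],m.round(3),s["contact_force"],s["wrist_torque"],s["gripper_width"])
E
```

```text
13.7 [ 0.471  0.303 -0.231  0.    -1.04   1.047] [545.8062307   98.27282612 198.6816581 ] [[ 0.999 -0.053 -0.002]
 [-0.053 -0.999 -0.001]
 [-0.002  0.001 -1.   ]] [-0.62034688  0.05356354 -0.29009954] [-0.01329678  0.0029731   0.01823001] 80.94710824508736
```

View pics/w6.png

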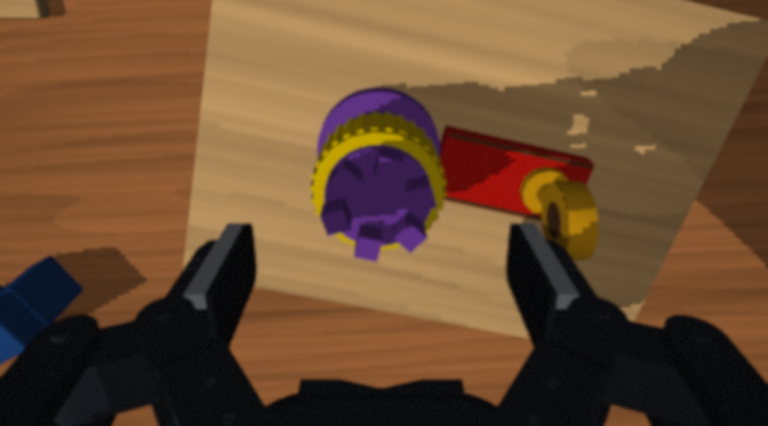

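servo_tool:
  rows:
    - [0.95,0,0,1,0,0,0]
    - [0.95,0,0,1.5,0,0,0]
    - [0.95,0,0,1.5,0,0,0]
    - [0.95,0,0,1,0,0,0]
    - [0.95,0,0,0.7,0,0,0]
    - [0.95,0,0,0.2,0,0,0]
    - [0.95,0,0,0,0,0,0]
    - [0.95,0,0,0,0,0,0]

```text
clock: 14.5
position: [546.6, 98.6, 141.1]
ee_rot: [1.0, -0.027, 0.001, -0.0]
contact_force: [0.2, 0.4, 0.2]
gripper_width: 81.1
```

```bash
cat > st.py <<'E'
from h import *
s=read_state();r=R.from_quat(s["ee_rot"]);m=r.as_matrix()
print(s["clock"],"pos",s["position"].round(2),"F",s["contact_force"].round(2),"Ftool",r.inv().apply(s["contact_force"]).round(2),"T",s["wrist_torque"].round(3),"w",s["gripper_width"].round(1),"xang",np.degrees(np.arctan2(m[1,0],m[0,0])).round(2))
E
python3 st.py
```

```text
Traceback (most recent call last):
  File "st.py", line 3, in <module>
    print(s["clock"],"pos",s["position"].round(2),"F",s["contact_force"].round(2),"Ftool",r.inv().apply(s["contact_force"]).round(2),"T",s["wrist_torque"].round(3),"w",s["gripper_width"].round(1),"xang",np.degrees(np.arctan2(m[1,0],m[0,0])).round(2))
                                                                                                                                                                        ^^^^^^^^^^^^^^^^^^^^^^^^
AttributeError: 'float' object has no attribute 'round'
```

servo_tool:
  rows:
    - [0.8,0,0,0,0,0,0]
    - [0.7,0,0,0,0,0,0]
    - [0.5,0,0,0,0,0,0]
    - [0.5,0,0,0,0,0,0]
    - [0.5,0,0,0,0,0,0]

```text
clock: 15.0
position: [546.4, 99.1, 141.4]
ee_rot: [1.0, -0.027, 0.001, -0.001]
contact_force: [-2.5, 3.9, 5.7]
gripper_width: 50.5
```

```bash
python3 st.py
```

```text
Traceback (most recent call last):
  File "st.py", line 3, in <module>
    print(s["clock"],"pos",s["position"].round(2),"F",s["contact_force"].round(2),"Ftool",r.inv().apply(s["contact_force"]).round(2),"T",s["wrist_torque"].round(3),"w",s["gripper_width"].round(1),"xang",np.degrees(np.arctan2(m[1,0],m[0,0])).round(2))
                                                                                                                                                                        ^^^^^^^^^^^^^^^^^^^^^^^^
AttributeError: 'float' object has no attribute 'round'
```

servo_tool:
  rows:
    - [0.8,0,-0.07,0,0,0,0]
    - [0.85,0,0,0,0,0,0]
    - [0.85,0,0,0,0,0,8.5]
    - [0.85,0,0,0,0,0,8.5]
    - [0.85,0,0,0,0,0,8.5]
    - [0.85,0,0,0,0,0,8.5]
    - [0.85,0,0,0,0,0,8.5]
    - [0.85,0,0,0,0,0,8.5]
    - [0.85,0,0,0,0,0,8.5]
    - [0.85,0,0,0,0,0,8.5]
    - [0.85,0,0,0,0,0,8.5]
    - [0.85,0,0,0,0,0,8.5]

```text
clock: 16.2
position: [546.0, 98.7, 140.0]
ee_rot: [0.717, -0.697, -0.0, 0.001]
contact_force: [-0.7, -0.2, 0.0]
gripper_width: 72.6
```

servo_tool:
  rows:
    - [0.85,0,0,0,0,0,0]
    - [0.85,0,0,0,0,0,0]

```text
clock: 16.4
position: [546.1, 98.9, 140.2]
ee_rot: [0.72, -0.694, -0.0, 0.0]
contact_force: [0.7, 0.1, 0.6]
gripper_width: 72.7
```

```bash
sed -i 's/s\["gripper_width"\].round(1)/round(s["gripper_width"],1),"j6",s["joints"][5].round(3)/' st.py; python3 st.py
```

```text
16.4 pos [546.09  98.91 140.18] F [0.68 0.11 0.58] Ftool [-0.09 -0.68 -0.58] T [ 0.024 -0.032  0.02 ] w 72.7 j6 -0.435 xang -87.89
```

servo_tool:
  rows:
    - [0.7,0,0,0,0,0,0]
    - [0.5,0,0,0,0,0,0]
    - [0.5,0,0,0,0,0,0]
    - [0.5,0,0,0,0,0,0]

```text
clock: 16.8
position: [546.3, 99.1, 140.8]
ee_rot: [0.719, -0.695, 0.0, -0.0]
contact_force: [-0.4, -0.8, 1.2]
gripper_width: 50.3
```

```bash
python3 st.py
```

```text
16.8 pos [546.3   99.09 140.78] F [-0.45 -0.77  1.24] Ftool [ 0.75  0.47 -1.24] T [-0.243  0.06   0.088] w 50.3 j6 -0.437 xang -88.01
```

servo_tool:
  rows:
    - [0.5,0,0,0,0,0,2]
    - [0.5,0,0,0,0,0,4]
    - [0.5,0,0,0,0,0,4]
    - [0.5,0,0,0,0,0,2]

```text
clock: 17.2
position: [546.3, 99.1, 140.8]
ee_rot: [-0.642, 0.766, -0.0, 0.0]
contact_force: [0.1, -0.3, 1.9]
gripper_width: 50.1
```

```bash
python3 st.py
```

```text
17.2 pos [546.3   99.11 140.79] F [ 0.06 -0.34  1.9 ] Ftool [ 0.32 -0.12 -1.9 ] T [-0.231  0.083  0.257] w 50.1 j6 -0.648 xang -100.08
```

servo_tool:
  rows:
    - [0.5,0,0,0,0,0,4]
    - [0.5,0,0,0,0,0,4]
    - [0.5,0,0,0,0,0,4]
    - [0.5,0,0,0,0,0,4]
    - [0.5,0,0,0,0,0,4]
    - [0.5,0,0,0,0,0,2]

```text
clock: 17.8
position: [546.3, 99.1, 140.8]
ee_rot: [-0.484, 0.875, -0.0, 0.0]
contact_force: [-0.3, -0.5, 1.5]
gripper_width: 50.6
```

```bash
python3 st.py
```

```text
17.8 pos [546.3   99.13 140.8 ] F [-0.31 -0.48  1.52] Ftool [ 0.57  0.01 -1.52] T [-0.187  0.113  0.296] w 50.6 j6 -1.032 xang -122.07
```

servo_tool:
  rows:
    - [0.5,0,0,0,0,0,2]
    - [0.5,0,0,0,0,0,2]

```text
clock: 18.0
position: [546.3, 99.1, 140.8]
ee_rot: [-0.454, 0.891, -0.0, 0.0]
contact_force: [0.6, -1.1, 2.4]
gripper_width: 50.7
```

```bash
python3 st.py
```

```text
18.0 pos [546.29  99.11 140.8 ] F [ 0.6  -1.15  2.4 ] Ftool [ 0.58 -1.16 -2.4 ] T [-0.219  0.114  0.362] w 50.7 j6 -1.101 xang -126.04
```

servo_tool:
  rows:
    - [0.5,0,0,0,0,0,2]

```text
clock: 18.1
position: [546.3, 99.1, 140.8]
ee_rot: [-0.438, 0.899, -0.0, 0.0]
contact_force: [-0.2, -0.6, 1.7]
gripper_width: 50.9
```

```bash
python3 st.py
```

```text
18.1 pos [546.29  99.09 140.8 ] F [-0.19 -0.63  1.66] Ftool [ 0.62 -0.24 -1.66] T [-0.164  0.137  0.325] w 50.9 j6 -1.136 xang -128.04
```

servo_tool:
  rows:
    - [0.5,0,0,0,0,0,2]

```text
clock: 18.2
position: [546.3, 99.1, 140.8]
ee_rot: [-0.422, 0.906, -0.0, 0.0]
contact_force: [-0.2, -0.5, 2.6]
gripper_width: 50.6
```

```bash
python3 st.py
```

```text
18.2 pos [546.3   99.09 140.8 ] F [-0.16 -0.46  2.6 ] Ftool [ 0.45 -0.17 -2.6 ] T [-0.174  0.056  0.341] w 50.6 j6 -1.171 xang -130.04
```

Turned 42°, still about 0.3 N m (loose). Continuing.

servo_tool:
  rows:
    - [0.5,0,0,0,0,0,2]

```text
clock: 18.3
position: [546.3, 99.1, 140.8]
ee_rot: [-0.406, 0.914, -0.0, 0.0]
contact_force: [-0.6, -0.0, 2.7]
gripper_width: 50.9
```

```bash
python3 st.py
```

```text
18.3 pos [546.29  99.12 140.82] F [-0.56 -0.03  2.67] Ftool [ 0.4   0.4  -2.67] T [-0.136  0.03   0.343] w 50.9 j6 -1.206 xang -132.04
```

servo_tool:
  rows:
    - [0.5,0,0,0,0,0,2]

```text
clock: 18.4
position: [546.3, 99.1, 140.8]
ee_rot: [-0.39, 0.921, -0.0, 0.0]
contact_force: [-1.0, -0.5, 2.1]
gripper_width: 50.7
```

```bash
python3 st.py
```

```text
18.4 pos [546.29  99.13 140.81] F [-1.01 -0.51  2.14] Ftool [ 1.07  0.37 -2.14] T [-0.213  0.097  0.291] w 50.7 j6 -1.241 xang -134.04
```

servo_tool:
  rows:
    - [0.5,0,0,0,0,0,2]

```text
clock: 18.5
position: [546.3, 99.1, 140.8]
ee_rot: [-0.374, 0.927, -0.0, 0.0]
contact_force: [-0.4, -0.8, 2.0]
gripper_width: 50.5
```

```bash
python3 st.py
```

```text
18.5 pos [546.29  99.13 140.8 ] F [-0.45 -0.83  2.03] Ftool [ 0.9  -0.29 -2.03] T [-0.178  0.092  0.295] w 50.5 j6 -1.276 xang -136.04
```

servo_tool:
  rows:
    - [0.5,0,0,0,0,0,2]

```text
clock: 18.6
position: [546.3, 99.2, 140.8]
ee_rot: [-0.358, 0.934, -0.0, 0.0]
contact_force: [0.2, -0.6, 2.0]
gripper_width: 51.0
```

```bash
python3 st.py
```

```text
18.6 pos [546.28  99.15 140.8 ] F [ 0.16 -0.62  1.96] Ftool [ 0.29 -0.56 -1.96] T [-0.17   0.149  0.276] w 51.0 j6 -1.311 xang -138.04
```

servo_tool:
  rows:
    - [0.5,0,0,0,0,0,2]

```text
clock: 18.7
position: [546.3, 99.1, 140.8]
ee_rot: [-0.342, 0.94, -0.0, 0.0]
contact_force: [-0.7, -1.6, 1.3]
gripper_width: 50.3
```

```bash
python3 st.py
```

```text
18.7 pos [546.29  99.09 140.79] F [-0.73 -1.56  1.28] Ftool [ 1.56 -0.73 -1.28] T [-0.127  0.092  0.748] w 50.3 j6 -1.344 xang -139.96
```

servo_tool:
  rows:
    - [0.5,0,0,0,0,0,2]

```text
clock: 18.8
position: [546.3, 99.1, 140.8]
ee_rot: [-0.326, 0.945, -0.0, 0.0]
contact_force: [-0.6, -1.4, 1.7]
gripper_width: 50.9
```

```bash
python3 st.py
```

```text
18.8 pos [546.32  99.14 140.81] F [-0.61 -1.35  1.7 ] Ftool [ 1.31 -0.69 -1.7 ] T [-0.177  0.146  0.885] w 50.9 j6 -1.379 xang -141.91
```

servo_tool:
  rows:
    - [0.5,0,0,0,0,0,2]

```text
clock: 18.9
position: [546.3, 99.1, 140.8]
ee_rot: [-0.31, 0.951, -0.001, 0.0]
contact_force: [-0.3, -0.5, 1.1]
gripper_width: 50.8
```

```bash
python3 st.py
```

```text
18.9 pos [546.29  99.1  140.81] F [-0.27 -0.51  1.08] Ftool [ 0.52 -0.25 -1.08] T [-0.173  0.143  0.955] w 50.8 j6 -1.413 xang -143.89
```

servo_tool:
  rows:
    - [0.5,0,0,0,0,0,2]

```text
clock: 19.0
position: [546.3, 99.1, 140.8]
ee_rot: [-0.293, 0.956, -0.001, 0.0]
contact_force: [-1.0, -0.2, 1.6]
gripper_width: 50.5
```

```bash
python3 st.py
```

```text
19.0 pos [546.31  99.11 140.82] F [-1.02 -0.23  1.64] Ftool [ 0.98  0.38 -1.64] T [-0.167  0.084  1.021] w 50.5 j6 -1.448 xang -145.87
```

servo_tool:
  rows:
    - [0.5,0,0,0,0,0,1]

```text
clock: 19.1
position: [546.3, 99.1, 140.8]
ee_rot: [-0.285, 0.958, -0.001, 0.0]
contact_force: [-0.3, -1.2, 3.0]
gripper_width: 50.8
```

```bash
python3 st.py
```

```text
19.1 pos [546.29  99.12 140.79] F [-0.34 -1.2   2.96] Ftool [ 0.94 -0.82 -2.95] T [-0.271  0.146  1.094] w 50.8 j6 -1.465 xang -146.87
```

servo_tool:
  rows:
    - [0.5,0,0,0,0,0,0]
    - [0.5,0,0,0,0,0,0]
    - [0.65,0,0,0,0,0,0]
    - [0.8,0,0,0,0,0,0]
    - [0.85,0,0,0,0,0,0]
    - [0.85,0,0,0,0,0,0]

```text
clock: 19.7
position: [546.1, 99.2, 140.3]
ee_rot: [-0.283, 0.959, 0.0, -0.0]
contact_force: [0.4, 0.1, -0.5]
gripper_width: 72.7
```

```bash
python3 st.py
```

```text
19.7 pos [546.11  99.2  140.31] F [ 0.39  0.09 -0.48] Ftool [-0.37 -0.14  0.48] T [ 0.037 -0.009 -0.009] w 72.7 j6 -1.468 xang -147.11
```

servo_tool:
  rows:
    - [0.85,0,0,-1,0,0,0]
    - [0.85,0,0,-3,0,0,0]
    - [0.85,0,0,-4,0,0,0]
    - [0.85,0,0,-3,0,0,0]
    - [0.85,0,0,-1,0,0,0]
    - [0.85,0,0,0,0,0,0]
    - [0.85,0,0,0,0,0,0]

```text
clock: 20.4
position: [545.4, 99.0, 259.3]
ee_rot: [-0.283, 0.959, 0.0, -0.001]
contact_force: [-0.1, -0.3, -0.2]
gripper_width: 72.6
```

```bash
python3 - <<'E'
from h import *
snap("scene","sc1");snap("wrist","w7")
a=cv2.imread('pics/w7_raw.png');b=cv2.imread('pics/sc1_raw.png')
b=cv2.resize(b[120:330,130:350],None,fx=1.8,fy=1.83,interpolation=cv2.INTER_CUBIC)
a=cv2.resize(a,(400,300));b=cv2.resize(b,(400,384));c=np.zeros((384,800,3),np.uint8);c[:300,:400]=a;c[:,400:]=b
cv2.imwrite('pics/fin.png',c)
E
python3 st.py
```

```text
20.5 pos [545.28  98.89 258.65] F [-0.34  0.55 -0.65] Ftool [-0.02  0.64  0.65] T [-0.066  0.012 -0.036] w 72.6 j6 -1.468 xang -147.07
```

```bash
python3 - <<'E'
from h import *
a=cv2.imread('pics/w7_raw.png');d=load("w7")
for n,P in dict(bow_top=[521.3,18,165],collar=[521.3+8,18+8,122],tongue_l=[537,47,116],tongue_mid=[531,52,116],tongue_end=[521.3-4,18-15,116]).items():
  u=proj(d,P);print(n,u.round(),a[int(u[1]),int(u[0])][::-1] if 0<=u[0]<512 and 0<=u[1]<384 else None)
b=cv2.cvtColor(cv2.imread('pics/sc1_raw.png'),cv2.COLOR_BGR2HSV);b0=cv2.cvtColor(cv2.imread('pics/sc0_raw.png'),cv2.COLOR_BGR2HSV)
df=cv2.absdiff(cv2.imread('pics/sc0_raw.png'),cv2.imread('pics/sc1_raw.png')).max(2)>40
n,l,st,c=cv2.connectedComponentsWithStats(df.astype(np.uint8))
print([s.tolist() for s in st[1:] if s[4]>40])
job_done();print(read_state()["clock"])
E
```

```text
bow_top [174. 111.] [105  75   7]
collar [191. 120.] [113  63   9]
tongue_l [209. 140.] [94  5  5]
tongue_mid [217. 138.] [96 12  7]
tongue_end [175.  92.] [96 15 12]
[[86, 0, 44, 131, 2590], [139, 0, 19, 39, 192], [200, 0, 91, 146, 4072], [131, 21, 17, 42, 306], [150, 48, 5, 22, 57], [101, 64, 59, 91, 2241], [135, 136, 112, 45, 1587], [19, 161, 91, 69, 2119], [236, 172, 17, 20, 152], [115, 183, 24, 17, 117], [214, 191, 36, 26, 387], [0, 208, 160, 88, 5003], [157, 233, 71, 89, 2771]]
the job is handed in; nothing more can be done
the job is handed in; nothing more can be done
```

The chest is locked and handed in. The key is in and fully home, and the ring is nipped up about 7.5° past its washer.

- **Key:** I took the gold key from the green stand and lowered it through the drawbridge into the lid. Forces stayed under 2 N until the collar seated, at the expected height, and reached 6 N there. I then let go.
- **Ring:** I gripped it centred on the tower and turned it clockwise against about 0.3 N m. The washer met it after about 51°, where the moment jumped to 0.75 N m. I nipped it on until the moment reached 1.09 N m. That corresponds to about 0.13 rad (7.5°) of squeeze, and the angle past first contact gave about 8°, both inside the 5 to 10° range.
- **Letting go:** I opened the fingers and lifted straight up to about 260 mm. Forces then read under 1 N, and the clock was at about 20.5 s of the 67 s allowed.

**Last checks:**
- In the last wrist picture, pixel colours at the expected spots show gold at the bow and collar and red along the drawbridge, so the key is in place and the tongue has not turned.
- I could not view the final picture because the 12-view limit was already used up.
- I compared the scene before and after, but the arm and its shadows cover much of the changed area. It neither proves nor disproves that the other toys stayed put. No unexpected contact force appeared in the readings I took.

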